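Check the end float of a feed-roller drive and tally it

TASK

Feel the end float of the tilted drive's spindle: take its orange hub and pull it straight out along its axis to the outer stop, then push it straight in until it rests on the brass stop nut, pausing a moment at each stop, and leave it pushed in. Then stand the right tally upright in the free bay of the blue tray: the red one if the spindle slid more than 12 mm from stop to stop, the green one if less (either will do within 1.5 mm of that). Leave the other tally and everything else on the bench where they are.

Things in the scene. Friction and masses are not known exactly. Their poses are not given: they have to be found in the camera images.
- drive: Grey gear drive (housing 64 x 64 x 70) on a dark steel foot plate 150 x 110 x 10, fixed to the bench. Origin on the bench: the plate runs from 55 in front of it (-x) to 95 behind and 55 to either side. The spindle leans 35 degrees from vertical towards the drive's own -x (robot side).
- lamp (a point): Centre of the underside of the white round lamp head over the drive, fixed to it: 110 diameter, 18 thick, 285 above the bench. Its front edge ends about 17 behind the hub's centre, so the hub is best taken with the tool along the spindle axis. Its post, 12 diameter, stands 18 behind and 46 to the +y side of this point.
- hub_center (a point): Centre of the orange hub on the spindle: a cylinder 28 in diameter and 30 long, to be gripped across its diameter. The point's z axis is the spindle axis, pointing outwards (up and towards the robot); its y axis is level. Clear spindle of 20 to 38 lies between the hub's lower end and the housing, with the brass nut in it.
- hub_foot (a point): Centre of the hub's lower end face, 15 below hub_center along the axis; same axes.
- stop_face (a point): Centre of the upper face of the brass stop nut (20 diameter, 6 thick) round the spindle below the hub; axes as the hub's. It stays put, but its place along the axis differs from start to start: the hub's lower end comes to rest on it at the inner stop.
- spindle (a joint): Position of the spindle along its axis in m: 0 at the outer stop (fully out), negative further in. The travel between the stops (end float) is 6 to 18 mm; at the start the spindle is 2.5 to 5 mm in from the outer stop. It slides with about 3 N of friction and stays where it is left; the stops are firm.
- tray: Blue open tray 90 (x) x 164 (y) x 20 high, fixed, floor 4 thick, walls 4 thick, divided by a middle wall into two bays along y; origin under its centre. The +y bay holds a black battery holder, the -y bay is free.
- free_bay (a point): Centre of the floor of the tray's free bay (82 x 76 inside, walls 16 high above the floor); axes as the tray's. 4 above the bench.
- green_center (a point): Green plastic tally, loose, 50 g, upright on the bench: foot plate 36 (x) x 50 (y) x 10 high with a fin 10 thick (x) x 36 long (y) standing in the middle of it, 55 high in all. The point is at its centre, 27.5 above its underside. Grip the fin across its thickness (x).
- red_center (a point): Red plastic tally, same shape as the green one and point at the same point.
- module_a: Bystander: black battery holder on a green board, 40 x 62 x 17, in the tray's +y bay. Origin under its centre.
- module_b: Bystander: the same kind of battery holder, loose on the bench among the tallies. Origin under its centre.
- tape: Bystander: yellow tape roll, 60 diameter, 24 high, loose among the tallies. Origin under its centre.
- pliers: Bystander: pliers with orange handles, about 135 long (x), 12 high, lying in front of the drive. Origin under the middle.
- driver: Bystander: screwdriver with blue handle, 150 long (x), lying behind the tray. Origin under its middle.
- jar: Bystander: small white jar, 44 diameter, 45 high, standing at the back. Origin under its centre.
- dispenser: Bystander: white round bottle with red cap, 40 diameter, 120 high, standing loose on the robot's side of the drive, towards the tallies. Origin under its centre.
- parts_bin: Bystander: yellow open parts bin 60 x 85 x 40 high, fixed, behind the drive towards the tray. Origin under its centre.
Mind the look-alikes: they are no part of the job. What is meant by the part that bears red_center is not black, pink or purple, and is the smaller of those in its own colour.

How it is judged:
By the outcome, as a careful person would: the job done as asked, in the order asked, and still so for the second after the job is handed in, with the robot touching nothing.
It also fails if it takes over 56 s, if anything falls off the work surface, if the arm or the gripper's body presses on something with over 40 N, if the wrist force passes 120 N, or if a joint passes its speed limit or range.

ROBOT

A 6-joint arm with a two-finger parallel gripper is mounted at the origin on the work surface. World frame = base frame: x ahead of the robot, y to its left, z up, the work surface at z = 0. Lengths are in m, angles in rad, forces in N, time in s.
With the tool pointing down it reaches from about 0.275 to 0.825 m from the base axis. Payload 5.2 kg.
Tool frame: the origin (TCP) lies at the very end of the fingers, on their centre line; the grasp point (between the pads) lies 19 mm behind it; z points along the fingers, y is the direction in which the jaws open and shut (so a half turn about z gives the same grasp; the last joint's range is limited). The gripper opens to 93 mm and grips with 3 to 60 N. Pads are 15 mm wide; open, the fingers measure 128 mm over their backs; the gripper's body (75 mm by 188 mm) begins 65 mm behind the grasp point.
Start: joints at [-1.481, 0.259, 1.535, -0, 1.348, -0.203], TCP at [0.159, -0.527, 0.219] pointing down, gripper open.
Joint ranges: [-3.14, 3.14], [-0.91, 2.08], [0.19, 2.58], [-1.22, 4.36], [0.22, 2.71], [-3.12, 3.12]. Speed limits (rad/s): [2.57, 2.57, 3.14, 3.14, 3.14, 3.14].

INTERFACE

Orientations are given as a unit quaternion [w, x, y, z].
In Python, from plant import bot gives the robot as it stands. Calls block until the motion is done:
- bot.reach(position, orientation): joint-space move of the TCP to a pose.
- bot.move_linear(position, ori=None, vel=0.15, contact_N=None): straight line of the TCP; ori=None keeps the orientation; vel is the mean speed in m/s. With contact_N (N) it stops when the force on the tool has changed by that much, and returns True; else False.
- bot.movej(angles): joint-space move.
- bot.grip(opening, squeeze=None): opening from 0.0 (shut) to 1.0 (fully open); squeeze is the grip in N (None keeps the last); returns when the fingers have stopped.
- bot.pause(seconds).
- bot.ik(position, orientation): joint angles nearest the present ones, or None.
- bot.get_obs(): the state.
- bot.get_image(name): name is "scene" or "top"; returns the picture (420x560x3 uint8, red, green, blue); there is no depth.
- bot.get_calibration(name): a dict with "camera_matrix" (3x3 intrinsics, pixels), "distortion" ([k1, k2, p1, p2, k3] as OpenCV has them; the pictures are not rectified), "rvec" (rotation vector, rad) and "tvec" (3), from world to camera coordinates, as OpenCV has them. Camera axes: x right, y down, z forward; pixel columns grow to the right and rows downward; lengths in m; the calibration is good to about 2 mm. A picture is of the moment at which its call begins. get_calibration takes no time and is no camera call.
A pose or a line that the arm cannot do raises bot.PlanningError and nothing moves.
- bot.sign_off(): hands the job in, once; it reports no verdict.
Trained networks look in the newest picture that a camera, given by its name, has taken for a name from the list of things; names that differ only in an ending like _2 or _b are one class to them, and where a whole thing is asked for, a point or a joint stands for the part that bears it (a point fixed in the world has none). Each returns a list of dicts, best first, with "conf" (0 to 1); they miss things now and then, are a little off and sometimes report something else, mostly with a low value. They report only what shows in the picture. A call takes as long as a camera call. They do not tell look-alikes from the thing itself.
- bot.masks_of(camera, target): "mask" (420x560 bool, what is visible of it).
- bot.tip_of(camera, target): "xyz" ([x, y, z] in m, in world coordinates, good to about 4 mm: a listed point, or the origin of a listed thing).
The state is a dict: "time_s": time; "joint_pos": joint angles; "joint_vel": joint speeds; "joint_torque": joint torques, N m; "tool_pos": TCP position; "eef_rot": TCP orientation; "force": force on the tool from outside, world axes, zero at the start; "ft_torque": the same for the moment, N m; "width": opening from 0.0 (shut) to 1.0 (fully open).
Only numpy, scipy, OpenCV 4.12 (cv2) and the standard library are available. Lean on these libraries where they do the work, as an engineer would, in place of code of your own. Each camera call takes 0.05 s, during which the arm holds its last target. There are 200 camera calls.

## Working session

There is one attempt and no reset: what is moved stays moved. The work goes in short steps, each a Python script; the robot and the scene stay as the last script left them, time stands still between calls to the robot, and variables do not carry over. Pictures are saved under pics/ and viewed, about 8 in all and at most 12, crops included, and the job is handed in when it is done.

```bash
ls; mkdir -p pics; python3 - <<'E'
from plant import bot
import cv2, numpy as np
for n in("scene","top"):
    im=bot.get_image(n); cv2.imwrite(f"pics/{n}0.png",im[:,:,::-1])
    c=bot.get_calibration(n); R=cv2.Rodrigues(np.array(c["rvec"]))[0]; print(n,"cam at",(-R.T@np.array(c["tvec"]).ravel()).round(3))
    for t in["hub_center","hub_foot","stop_face","lamp","drive","tray","free_bay","green_center","red_center","dispenser","tape","module_b","pliers","parts_bin"]:
        print(t,[(np.round(d["xyz"],3).tolist(),round(d["conf"],2)) for d in bot.tip_of(n,t)][:4])
print(bot.get_obs())
E
```

```text
pics
scene cam at [ 1.295 -0.158  0.897]
hub_center [([0.568, -0.238, 0.024], 0.51), ([0.593, 0.043, 0.131], 0.46)]
hub_foot [([0.598, 0.037, 0.121], 0.59)]
stop_face [([0.598, 0.036, 0.116], 0.45)]
lamp [([0.598, 0.037, 0.112], 0.65), ([0.661, 0.029, 0.284], 0.57)]
drive [([0.616, 0.032, 0.002], 0.87)]
tray [([0.487, 0.334, 0.003], 0.56), ([0.616, 0.035, 0.003], 0.56)]
free_bay [([0.482, 0.293, 0.003], 0.86)]
green_center [([0.564, -0.24, 0.023], 0.66), ([0.601, 0.034, 0.121], 0.35)]
red_center [([0.338, -0.311, 0.041], 0.85), ([0.275, -0.207, 0.037], 0.83), ([0.445, -0.253, 0.027], 0.7), ([0.6, 0.037, 0.119], 0.65)]
dispenser [([0.382, -0.096, -0.004], 0.87)]
tape [([0.583, -0.356, -0.004], 0.91)]
module_b [([0.5, 0.37, 0.006], 0.77), ([0.442, -0.347, 0.002], 0.62), ([0.601, 0.034, 0.115], 0.25)]
pliers []
parts_bin []
top cam at [ 0.425 -0.005  1.093]
hub_center [([0.591, 0.033, 0.136], 0.49)]
hub_foot [([0.6, 0.036, 0.116], 0.49)]
stop_face []
lamp [([0.659, 0.033, 0.282], 0.95)]
drive [([0.625, 0.037, 0.002], 0.92), ([0.599, 0.036, 0.116], 0.22)]
tray [([0.491, 0.34, -0.0], 0.9)
[... 590 characters left out ...]
_s': 1.5, 'joint_pos': array([-1.48080575e+00,  2.58602751e-01,  1.53499984e+00, -1.43337484e-06,
        1.34797893e+00, -2.02806138e-01]), 'joint_vel': array([ 5.01451298e-04, -1.71257182e-03, -7.09825363e-04,  7.24565844e-04,
       -7.40234875e-04, -6.25192247e-05]), 'joint_torque': array([ 1.71487477e-04, -4.37199283e+01, -2.84304339e+01,  7.18673319e-02,
        3.15043924e-02, -1.83651554e-05]), 'tool_pos': array([ 0.15876692, -0.52659882,  0.21865132]), 'eef_rot': array([ 5.51642496e-06,  9.89302863e-01,  1.45876128e-01, -1.01158410e-06]), 'force': array([-0.52833326, -0.68414543,  0.17054098]), 'ft_torque': array([ 0.00976715, -0.02378015, -0.01090663]), 'width': 1.0006691259956624}
```

View pics/scene0.png

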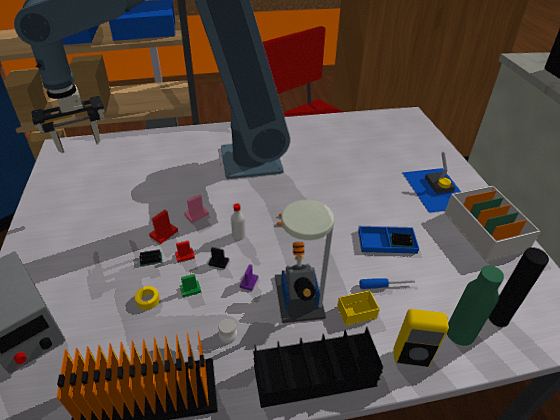

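View pics/top0.png

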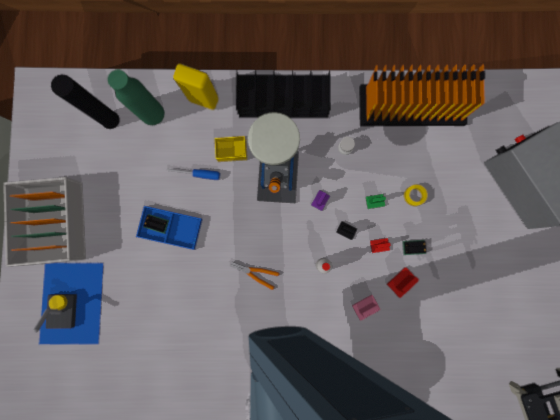

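Scene view: large red (163,225), pink (196,207), small red (184,250), black (218,257), purple (249,277) and green (190,284). The top view shows the small red at (380,245) and the large red at (403,282). In the top view the hub is at (275,185), the lamp at (274,138), and the free bay is the right half of the tray at about (186,230).
Candidates for red_center are the large red, the small red, pink, purple and black. By the description it is the small red. I'll check it in close crops.

```bash
python3 - <<'E'
import cv2, numpy as np
t=cv2.imread("pics/top0.png"); s=cv2.imread("pics/scene0.png")
r=lambda im,x,y,w,h,W,H: cv2.resize(im[y:y+h,x:x+w],(W,H),interpolation=cv2.INTER_CUBIC)
a=np.vstack([np.hstack([r(t,245,140,66,70,330,350),r(s,262,225,80,100,280,350)]), np.hstack([r(t,340,180,102,82,306,246),r(t,132,200,76,61,304,246)])])
cv2.imwrite("pics/crop1.png",a); print(a.shape)
E
cat > h.py <<'E'
from plant import bot
import cv2, numpy as np
def cal(n):
    c=bot.get_calibration(n); return np.array(c["camera_matrix"]),np.array(c["distortion"]),np.array(c["rvec"],float),np.array(c["tvec"],float)
def ray(n,uv,z):
    K,D,r,t=cal(n); R=cv2.Rodrigues(r)[0]; C=-R.T@t.ravel()
    p=cv2.undistortPoints(np.array(uv,float).reshape(-1,1,2),K,D)[:,0]
    d=np.c_[p,np.ones(len(p))]@R
    return C+d*((z-C[2])/d[:,2])[:,None]
def proj(n,P):
    K,D,r,t=cal(n); return cv2.projectPoints(np.array(P,float).reshape(-1,1,3),r,t,K,D)[0][:,0]
E
```

```text
(596, 610, 3)
```

View pics/crop1.png

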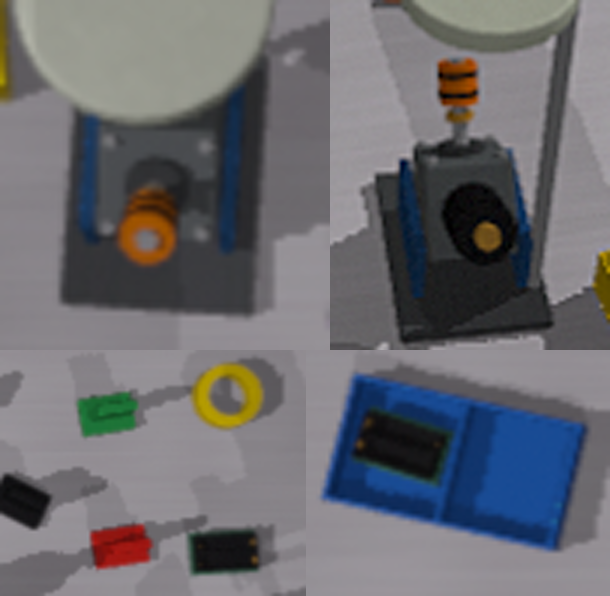

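The crop confirms that the small red tally is upright, next to the battery holder, and that the right bay is free. The plate's front corners in the top view are at about (257.4,200) and (295.4,202.6). Next I'll fit poses by projecting models onto the masks.

```bash
cat > fit.py <<'E'
from h import *
from scipy.optimize import minimize
def box(cx,cy,z0,z1,a,b): return np.array([[cx+i*a/2,cy+j*b/2,z] for i in(-1,1) for j in(-1,1) for z in(z0,z1)])
def rz(P,x,y,w):
    c,s=np.cos(w),np.sin(w); return P@np.array([[c,-s,0],[s,c,0],[0,0,1]]).T+[x,y,0]
def raster(n,parts):
    m=np.zeros((420*4,560*4),np.uint8)
    for P in parts: cv2.fillConvexPoly(m,cv2.convexHull(((proj(n,P)+.5)*4-.5).round().astype(np.int32)),1)
    return m
def fit(masks,model,x0,step):
    M={n:cv2.resize(m.astype(np.float32),(2240,1680),interpolation=cv2.INTER_LINEAR)>.5 for n,m in masks.items()}
    def cost(p):
        c=0
        for n,m in M.items():
            r=raster(n,model(p))>0; c+=1-(r&m).sum()/(r|m).sum()
        return c
    x0=np.array(x0,float)
    S=np.vstack([x0]+[x0+np.eye(len(x0))[i]*step[i] for i in range(len(x0))])
    r=minimize(cost,x0,method="Nelder-Mead",options=dict(initial_simplex=S,maxiter=150,xatol=1e-4,fatol=1e-4)); return r.x,r.fun
def tally(p): return [rz(box(0,0,0,.01,.036,.05),*p),rz(box(0,0,0,.055,.01,.036),*p)]
def tray(p): return [rz(box(0,0,0,.02,.09,.164),*p)]
def mask(n,t,xyz):
    uv=proj(n,[xyz])[0]; best=None
    for d in bot.masks_of(n,t):
        ys,xs=np.nonzero(d["mask"]); e=np.hypot(xs.mean()-uv[0],ys.mean()-uv[1])
        if best is None or e<best[0]: best=(e,d["mask"],d["conf"],len(xs))
    print(n,t,best and (best[0].round(1),round(best[2],2),best[3])); return best[1] if best and best[0]<12 else None
E
python3 - <<'E'
from fit import *
for n in("scene","top"): bot.get_image(n)
for t,x,mod,c in[("red_center",(.443,-.255),tally,.02),("green_center",(.566,-.24),tally,.02),("tray",(.49,.338),tray,.01)]:
    ms={n:m for n in("scene","top") if (m:=mask(n,t,[*x,c])) is not None}
    for sub in [ms]+[{k:v} for k,v in ms.items()]:
        rs=[fit(sub,mod,[*x,w],[.004,.004,.1]) for w in(-.25,0,.25)]; r=min(rs,key=lambda r:r[1]); print(t,list(sub),r[0].round(4),round(r[1],3))
print("front",ray("top",[[257.4,200],[295.4,202.6]],.01).round(4).tolist())
print("back",ray("scene",[[282,322.1],[325.4,317.9]],.0).round(4).tolist())
for n in("scene","top"):
    m=mask(n,"hub_center",[.592,.037,.133]); 
    if m is not None: np.save(f"hub_{n}.npy",m)
for k in range(3):
  for n in("scene","top"):
    bot.get_image(n)
    for t in("hub_center","hub_foot","stop_face","lamp","drive"): print(n,t,[np.round(d["xyz"],3).tolist() for d in bot.tip_of(n,t)][:2])
E
```

```text
scene red_center (np.float64(0.8), 0.58, 298)
top red_center (np.float64(1.5), 0.5, 232)
red_center ['scene', 'top'] [ 0.4433 -0.2531  0.1464] 0.222
red_center ['scene'] [ 0.4415 -0.253   0.1469] 0.087
red_center ['top'] [ 0.4438 -0.2535  0.1806] 0.112
scene green_center (np.float64(1.5), 0.6, 294)
top green_center (np.float64(0.3), 0.57, 231)
green_center ['scene', 'top'] [ 0.5679 -0.2428  0.1782] 0.309
green_center ['scene'] [ 0.5639 -0.243   0.1659] 0.201
green_center ['top'] [ 0.5682 -0.2431  0.1611] 0.097
scene tray (np.float64(3.1), 0.77, 1231)
top tray (np.float64(3.2), 0.83, 1658)
tray ['scene', 'top'] [ 0.4895  0.3357 -0.2112] 0.394
tray ['scene'] [ 0.4881  0.3363 -0.2145] 0.199
tray ['top'] [ 0.4905  0.3356 -0.211 ] 0.181
front [[0.5688, 0.0895, 0.01], [0.5618, -0.0179, 0.01]]
back [[0.7079, -0.0241, -0.0], [0.7153, 0.0846, -0.0]]
scene hub_center (np.float64(1.4), 0.66, 175)
top hub_center (np.float64(28.0), 0.21, 3632)
scene hub_center [[0.594, 0.036, 0.128]]
scene hub_foot [[0.601, 0.036, 0.121]]
scene stop_face [[0.602, 0.037, 0.113], [0.62, 0.034, 0.0]]
scene lamp [[0.
[... 346 characters left out ...]
p_face [[0.601, 0.034, 0.113], [0.647, 0.275, 0.002]]
scene lamp [[0.662, 0.027, 0.284]]
scene drive [[0.619, 0.035, 0.003]]
top hub_center [[0.592, 0.034, 0.133]]
top hub_foot [[0.6, 0.034, 0.116]]
top stop_face []
top lamp [[0.661, 0.032, 0.283], [0.567, -0.241, 0.028]]
top drive [[0.624, 0.037, 0.0], [0.599, 0.035, 0.118]]
scene hub_center [[0.59, 0.038, 0.132]]
scene hub_foot [[0.6, 0.034, 0.121]]
scene stop_face [[0.567, -0.239, 0.023], [0.598, 0.034, 0.115]]
scene lamp []
scene drive [[0.619, 0.034, 0.002]]
top hub_center [[0.488, 0.339, 0.001], [0.593, 0.031, 0.134]]
top hub_foot [[0.599, 0.035, 0.117]]
top stop_face []
top lamp [[0.662, 0.03, 0.284]]
top drive [[0.626, 0.037, 0.004]]
```

```bash
cat >> fit.py <<'E'
from scipy.spatial.transform import Rotation as Rn
YAW=-.066
AX=np.array([-np.sin(np.radians(35))*np.cos(YAW),-np.sin(np.radians(35))*np.sin(YAW),np.cos(np.radians(35))])
HY=np.array([-np.sin(YAW),np.cos(YAW),0]); HX=np.cross(HY,AX)
def cyl(p):
    a=np.linspace(0,2*np.pi,40,endpoint=False); c=.014*(np.cos(a)[:,None]*HX+np.sin(a)[:,None]*HY)
    return [np.vstack([c+AX*.015,c-AX*.015])+p]
def quat(y,z):   # tool orientation, w x y z; picks the half turn nearest in joint 6
    y=np.array(y,float);z=np.array(z,float);out=[]
    for s in(1,-1): out.append(Rn.from_matrix(np.c_[np.cross(s*y,z),s*y,z]).as_quat()[[3,0,1,2]])
    return out
def best(pos,y,z):
    j0=bot.get_obs()["joint_pos"]; c=[]
    for q in quat(y,z):
        j=bot.ik(pos,q)
        if j is not None: c.append((np.abs(np.array(j)-j0).max(),q,np.round(j,2)))
    c.sort(key=lambda t:t[0]); return c
E
python3 - <<'E'
from fit import *
ms={}
for n,u,v in(("scene",298,248),("top",274,183)):
    im=cv2.imread(f"pics/{n}0.png"); h=cv2.cvtColor(im,cv2.COLOR_BGR2HSV)
    m=np.zeros((420,560),np.uint8); w=(slice(v-14,v+15),slice(u-12,u+13))
    m[w]=((h[w][...,0]<20)&(h[w][...,1]>140)&(h[w][...,2]>90))
    if n=="scene": m[256:]=0
    hull=cv2.convexHull(cv2.findNonZero(m)); m2=np.zeros_like(m); cv2.fillConvexPoly(m2,hull,1); ms[n]=m2>0
    print(n,m.sum(),m2.sum(),cv2.boundingRect(m2))
print("top-face px",proj("top",[np.array([.591,.0355,.132])+AX*.015]).round(1),"scene ctr",proj("scene",[[.591,.0355,.132]]).round(1))
p,f=fit(ms,cyl,[.591,.0355,.132],[.003,.003,.003]); print(p.round(4),round(f,3))
for n in ms: q,g=fit({n:ms[n]},cyl,p,[.003,.003,.003]); print(n,q.round(4),round(g,3))
for d in(.1,.0): print(best(p+AX*(d+.003-.019),HY,-AX))
for n in ms:
    im=cv2.imread(f"pics/{n}0.png"); im=cv2.resize(im,None,fx=4,fy=4,interpolation=cv2.INTER_CUBIC)
    for par,col in((cyl(p),(255,0,0)),(tally([.4433,-.2531,.155]),(255,255,255)),(tally([.568,-.2425,.165]),(255,255,255)),(tray([.4895,.3357,-.2112]),(255,255,255)),([rz(box(.02,0,0,.01,.15,.11),.619,.034,YAW)],(0,255,255))):
        for P in par: cv2.polylines(im,[cv2.convexHull(((proj(n,P)+.5)*4-.5).round().astype(np.int32))],True,col,1)
    cv2.imwrite(f"ov_{n}.png",im)
a=cv2.imread("ov_top.png");b=cv2.imread("ov_scene.png")
f=lambda im,x,y,w,h:im[4*y:4*y+4*h,4*x:4*x+4*w]
cv2.imwrite("pics/ov.png",np.vstack([np.hstack([f(a,245,140,70,75),f(b,265,225,70,75)]),np.hstack([f(a,350,185,70,75),f(a,132,195,70,75)])]))
E
```

```text
scene 89 138 (293, 242, 11, 13)
top 90 127 (269, 178, 11, 15)
top-face px [[274.4 187.5]] scene ctr [[297.5 248.2]]
[0.5905 0.0371 0.1323] 0.335
scene [0.5906 0.0371 0.1324] 0.148
top [0.5906 0.0369 0.1318] 0.186
[(np.float64(1.5653177395773326), array([ 0.00992149,  0.9531977 , -0.03146695,  0.30054208]), array([-0.17, -0.05,  2.12,  0.13,  0.48,  1.36])), (np.float64(1.5762749140124606), array([ 0.30054208,  0.03146695,  0.9531977 , -0.00992149]), array([-0.17, -0.05,  2.12,  0.13,  0.48, -1.78]))]
[(np.float64(1.4860581862020985), array([ 0.00992149,  0.9531977 , -0.03146695,  0.30054208]), array([-0.16,  0.18,  2.11,  0.22,  0.24,  1.28])), (np.float64(1.6555344673876946), array([ 0.30054208,  0.03146695,  0.9531977 , -0.00992149]), array([-0.16,  0.18,  2.11,  0.22,  0.24, -1.86]))]
```

View pics/ov.png

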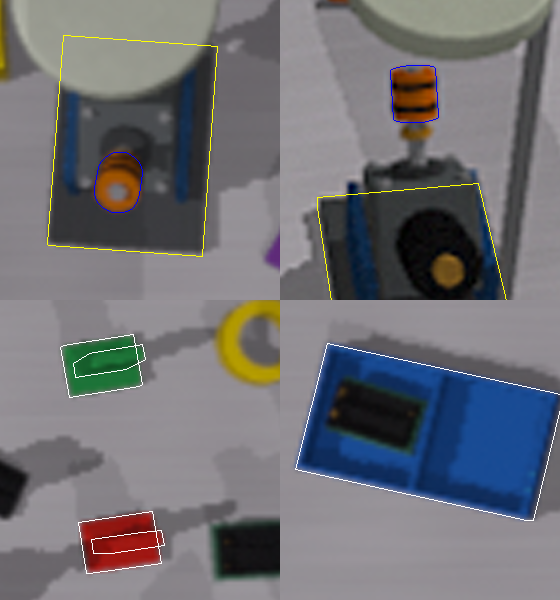

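The overlays fit well: tallies, tray, plate and hub outlines all match. Joint 5 comes close to its limit at the hub, so I'll check reachability along the stroke, with small tilts as alternatives.

```bash
python3 - <<'E'
from fit import *
H=np.array([.5905,.0370,.1322])
for tilt in(0,5,10,15,-5,-10):
    R=Rn.from_rotvec(np.radians(tilt)*HY).as_matrix(); z=R@-AX
    for g in(.003,):
        for d in(.1,.006,0,-.008,-.016):
            g0=H+AX*(d+g); c=best(g0+z*.019,HY,z); print(tilt,d,z.round(2),[k[2].tolist() for k in c][:1])
E
```

```text
0 0.1 [ 0.57 -0.04 -0.82] [[-0.17, -0.05, 2.12, 0.14, 0.48, 1.36]]
0 0.006 [ 0.57 -0.04 -0.82] [[-0.16, 0.17, 2.11, 0.21, 0.26, 1.29]]
0 0 [ 0.57 -0.04 -0.82] [[-0.16, 0.18, 2.11, 0.22, 0.24, 1.28]]
0 -0.008 [ 0.57 -0.04 -0.82] [[-0.16, 0.2, 2.11, 0.23, 0.23, 1.27]]
0 -0.016 [ 0.57 -0.04 -0.82] []
5 0.1 [ 0.5  -0.03 -0.87] [[-0.17, -0.03, 2.04, 0.09, 0.6, -1.73]]
5 0.006 [ 0.5  -0.03 -0.87] [[-0.15, 0.18, 2.04, 0.11, 0.4, -1.75]]
5 0 [ 0.5  -0.03 -0.87] [[-0.15, 0.2, 2.04, 0.11, 0.39, -1.75]]
5 -0.008 [ 0.5  -0.03 -0.87] [[-0.15, 0.22, 2.03, 0.12, 0.37, -1.75]]
5 -0.016 [ 0.5  -0.03 -0.87] [[-0.15, 0.23, 2.03, 0.12, 0.36, -1.76]]
10 0.1 [ 0.42 -0.03 -0.91] [[-0.16, 0.01, 1.97, 0.06, 0.73, -1.7]]
10 0.006 [ 0.42 -0.03 -0.91] [[-0.15, 0.21, 1.96, 0.07, 0.54, -1.7]]
10 0 [ 0.42 -0.03 -0.91] [[-0.15, 0.22, 1.96, 0.07, 0.53, -1.7]]
10 -0.008 [ 0.42 -0.03 -0.91] [[-0.15, 0.24, 1.96, 0.07, 0.51, -1.7]]
10 -0.016 [ 0.42 -0.03 -0.91] [[-0.14, 0.25, 1.96, 0.07, 0.5, -1.7]]
15 0.1 [ 0.34 -0.02 -0.94] [[-0.15, 0.05, 1.9, 0.04, 0.85, -1.68]]
15 0.006 [ 0.34 -0.02 -0.94] [[-0.14, 0.24, 1.89, 0.04, 0.67, -1.68]]
15 0 [ 0.34 -0.02 -0.94] [[-0.14, 0.25, 1.89, 0.04, 0.66, -1.68]]
15 -0.008 [ 0.34 -0.02 -0.94] [[-0.14, 0.26, 1.88, 0.04, 0.65, -1.67]]
15 -0.016 [ 0.34 -0.02 -0.94] [[-0.14, 0.28, 1.88, 0.04, 0.63, -1.67]]
-5 0.1 [ 0.64 -0.04 -0.77] [[-0.18, -0.08, 2.19, 0.23, 0.34, 1.27]]
-5 0.006 [ 0.64 -0.04 -0.77] []
-5 0 [ 0.64 -0.04 -0.77] []
-5 -0.008 [ 0.64 -0.04 -0.77] []
-5 -0.016 [ 0.64 -0.04 -0.77] []
-10 0.1 [ 0.71 -0.05 -0.71] []
-10 0.006 [ 0.71 -0.05 -0.71] []
-10 0 [ 0.71 -0.05 -0.71] []
-10 -0.008 [ 0.71 -0.05 -0.71] []
-10 -0.016 [ 0.71 -0.05 -0.71] []
```

```bash
cat >> fit.py <<'E'
H=np.array([.5905,.0370,.1322]); HZ=Rn.from_rotvec(np.radians(5)*HY).as_matrix()@-AX
def tcp(d,g=.003): return H+AX*(d+g)+HZ*.019
def st(l=""):
    o=bot.get_obs(); f=o["force"]; t=o["tool_pos"]-tcp(0)
    print(l,"t=%.2f"%o["time_s"],"tcp",o["tool_pos"].round(4),"ax %.2f lat %.2f hx %.2f mm"%(t@AX*1e3,t@HY*1e3,t@HX*1e3),"F ax %.1f y %.1f hx %.1f"%(f@AX,f@HY,f@HX),"w %.3f"%o["width"]); return o
E
python3 - <<'E'
from fit import *
st("start")
q=best(tcp(.1),HY,HZ)[0][1]; np.save("hq.npy",q)
bot.reach(tcp(.1),q); st("pre")
bot.grip(.62)
print(bot.move_linear(tcp(0),vel=.08,contact_N=8)); st("at hub")
im=[]
for n,x,y in(("scene",255,190),("top",220,130)):
    a=bot.get_image(n)[:,:,::-1]; im.append(cv2.resize(a[y:y+120,x:x+100],(400,480),interpolation=cv2.INTER_CUBIC))
cv2.imwrite("pics/hub1.png",np.hstack(im))
E
```

```text
start t=3.80 tcp [ 0.1588 -0.5266  0.2187] ax 312.53 lat -590.84 hx -271.20 mm F ax 0.4 y 0.2 hx -0.2 w 1.003
pre t=6.22 tcp [0.5413 0.0396 0.2002] ax 99.88 lat -0.64 hx 0.36 mm F ax -0.3 y 0.4 hx -0.4 w 1.002
False
at hub t=8.38 tcp [0.5983 0.0365 0.1187] ax 0.36 lat 0.05 hx 0.35 mm F ax -0.6 y 0.4 hx 0.8 w 0.622
```

View pics/hub1.png

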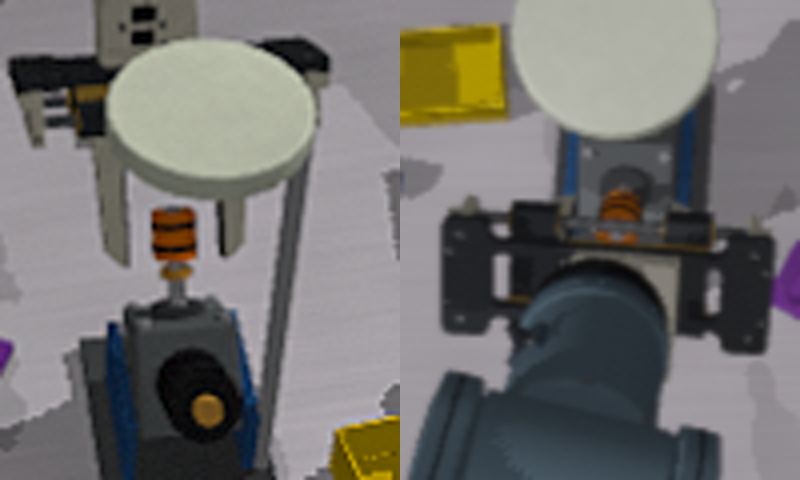

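The fingers straddle the hub evenly: in the crop the hub is at (175,235), with finger tips at (120,262) and (232,255). I'll close gently and check the lateral force.

```bash
python3 - <<'E'
from fit import *
bot.grip(0.0,8); o=st("soft grip")
for k in range(2):
    f=o["force"]@HY
    if abs(f)<2: break
    s=np.sign(f)   # external push direction -> give way
    print("shift",s); bot.move_linear(o["tool_pos"]+HY*s*.001,vel=.02); o=st("shift")
E
```

```text
soft grip t=9.07 tcp [0.5983 0.037  0.1182] ax 0.03 lat 0.48 hx 0.01 mm F ax 0.5 y 3.7 hx 0.2 w 0.298
shift 1.0
shift t=9.32 tcp [0.5983 0.0371 0.1182] ax 0.00 lat 0.58 hx 0.03 mm F ax 0.9 y -4.5 hx -1.0 w 0.298
shift -1.0
shift t=9.57 tcp [0.5983 0.037  0.1182] ax -0.00 lat 0.46 hx -0.02 mm F ax -1.2 y 5.8 hx 0.7 w 0.299
```

```bash
python3 - <<'E'
from fit import *
bot.grip(0.0,40); o=st("grip")
p=o["tool_pos"]
print(bot.move_linear(p+AX*.012,vel=.015,contact_N=15)); st("out"); bot.pause(.5); o=st("out+pause"); np.save("out.npy",o["tool_pos"])
E
```

```text
grip t=9.78 tcp [0.5983 0.037  0.1181] ax -0.04 lat 0.49 hx -0.07 mm F ax -0.9 y 5.5 hx 0.5 w 0.298
True
out t=10.21 tcp [0.5965 0.0372 0.1207] ax 3.10 lat 0.55 hx -0.04 mm F ax -2.0 y 0.7 hx 1.7 w 0.292
out+pause t=10.71 tcp [0.5965 0.0371 0.1207] ax 3.09 lat 0.52 hx -0.03 mm F ax -4.5 y 0.8 hx 4.3 w 0.295
```

The contact triggered at 3.1 mm, but little force is left at the pause. I'll pull on with a higher threshold to make sure it is the stop.

```bash
python3 - <<'E'
from fit import *
p=bot.get_obs()["tool_pos"]
print(bot.move_linear(p+AX*.006,vel=.012,contact_N=22)); st("out"); bot.pause(.4); o=st("out2"); np.save("out.npy",o["tool_pos"])
E
```

```text
True
out t=10.96 tcp [0.5965 0.0371 0.1207] ax 3.08 lat 0.53 hx -0.06 mm F ax -1.9 y 1.0 hx 1.9 w 0.295
out2 t=11.36 tcp [0.5965 0.0371 0.1207] ax 3.10 lat 0.54 hx -0.04 mm F ax -0.7 y 0.4 hx 1.2 w 0.293
```

The outer stop is firm at +3.1 mm, with no further movement at 22 N. Now I'll push in.

```bash
python3 - <<'E'
from fit import *
a=np.load("out.npy")
print(bot.move_linear(a-AX*.022,vel=.02,contact_N=15)); st("in"); bot.pause(.4); st("in+pause")
p=bot.get_obs()["tool_pos"]
print(bot.move_linear(p-AX*.006,vel=.012,contact_N=22)); st("in2"); bot.pause(.5); o=st("in2+pause"); np.save("in.npy",o["tool_pos"])
print("travel mm",(a-o["tool_pos"])@AX*1e3)
im=[]
for n,x,y in(("scene",255,190),("top",220,130)):
    b=bot.get_image(n)[:,:,::-1]; im.append(cv2.resize(b[y:y+120,x:x+100],(400,480),interpolation=cv2.INTER_CUBIC))
cv2.imwrite("pics/hub2.png",np.hstack(im))
E
```

```text
True
in t=11.96 tcp [0.6017 0.0369 0.1133] ax -5.97 lat 0.61 hx -0.01 mm F ax 3.6 y -0.8 hx 0.9 w 0.293
in+pause t=12.36 tcp [0.6017 0.0368 0.1133] ax -5.94 lat 0.58 hx 0.01 mm F ax 0.8 y -1.0 hx 1.3 w 0.294
True
in2 t=12.61 tcp [0.6017 0.0368 0.1133] ax -5.99 lat 0.58 hx -0.03 mm F ax 4.8 y -0.5 hx 0.0 w 0.291
in2+pause t=13.11 tcp [0.6017 0.0368 0.1133] ax -5.99 lat 0.57 hx 0.02 mm F ax 5.8 y 0.2 hx 0.1 w 0.296
travel mm 9.088558684556475
```

View pics/hub2.png

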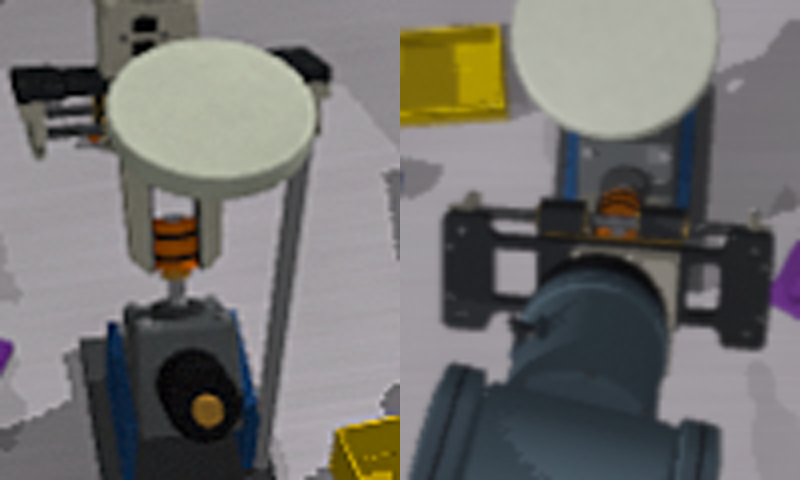

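The hub now sits directly on the nut (crop 177,270). Travel is 9.1 mm, which is under 12 mm, so the green tally is the right one. I'll release, back out along the axis, swing clear of the lamp and pick up the green tally.

```bash
python3 - <<'E'
from fit import *
p=np.load("in.npy")
bot.grip(.62); st("open")
bot.move_linear(p+AX*.11,vel=.12); st("back")
G=np.array([.568,-.2425]); w=.165; y=[np.cos(w),np.sin(w),0]; D=[0,0,-1]
q1=best([.42,-.10,.26],y,D)[0]; print(q1[2]); bot.reach([.42,-.10,.26],q1[1]); st("via")
q=best([*G,.12],y,D)[0]; print(q[2]); bot.reach([*G,.12],q[1]); st("above"); np.save("gq.npy",q[1])
print(bot.move_linear([*G,.023],vel=.1,contact_N=8)); st("down")
a=bot.get_image("scene")[:,:,::-1];b=bot.get_image("top")[:,:,::-1]
f=lambda im,x,y:cv2.resize(im[y:y+100,x:x+90],(396,440),interpolation=cv2.INTER_CUBIC)
cv2.imwrite("pics/g1.png",np.hstack([f(a,145,215),f(b,335,165)]))
E
```

```text
open t=13.91 tcp [0.6018 0.0368 0.113 ] ax -6.23 lat 0.55 hx -0.09 mm F ax -0.1 y 0.7 hx -0.2 w 0.621
back t=14.97 tcp [0.5387 0.041  0.2028] ax 103.60 lat 0.53 hx -0.40 mm F ax 0.2 y 0.1 hx 0.6 w 0.622
[-0.49  0.01  1.72 -0.    1.41 -0.66]
via t=15.97 tcp [ 0.42   -0.0997  0.2591] ax 212.27 lat -147.65 hx -57.50 mm F ax 0.2 y -0.3 hx -0.5 w 0.617
[-0.58  0.46  1.5  -0.    1.19 -0.75]
above t=16.95 tcp [ 0.5679 -0.2416  0.1206] ax 8.82 lat -279.47 hx -8.37 mm F ax -0.1 y 0.1 hx 0.2 w 0.620
False
down t=18.07 tcp [ 0.5685 -0.2428  0.0237] ax -70.94 lat -280.67 hx -63.40 mm F ax -0.2 y 0.4 hx 0.8 w 0.622
```

View pics/g1.png

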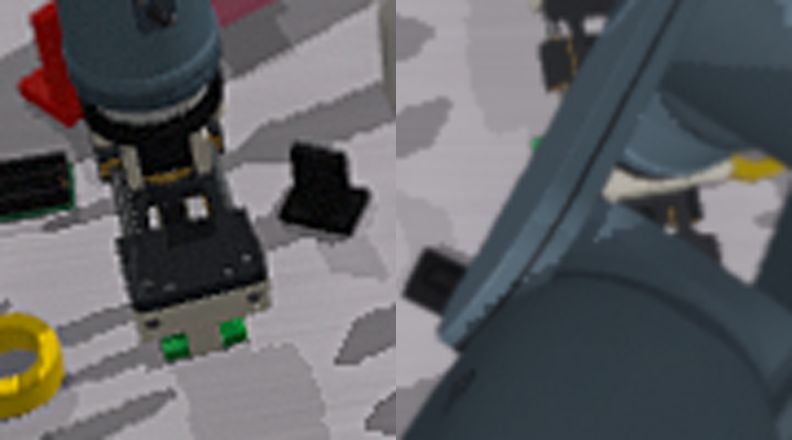

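The gripper straddles the fin, and the green foot shows on both sides at (175,345) and (232,330). I'll grip, lift and carry it.

```bash
python3 - <<'E'
from fit import *
D=[0,0,-1]
bot.grip(0.0,20); o=st("grip"); p=o["tool_pos"].copy(); z0=p[2]
bot.move_linear([p[0],p[1],.25],vel=.15); st("lift")
w=-.211; y=[np.cos(w),np.sin(w),0]
v=[.40,.02,.26]; q=best(v,y,D)[0]; bot.reach(v,q[1]); st("via"); print(q[2])
B=[.4811,.2966]; q=best([*B,.14],y,D)[0]; print(q[2]); bot.reach([*B,.14],q[1]); st("above bay")
print(bot.move_linear([*B,z0+.008],vel=.1)); st("near")
c=bot.move_linear([*B,z0+.001],vel=.02,contact_N=3); o=st(f"down {c}")
bot.get_image("scene");a=bot.get_image("scene")[:,:,::-1]
cv2.imwrite("pics/p1.png",cv2.resize(a[200:280,335:435],(600,480),interpolation=cv2.INTER_CUBIC))
E
```

```text
grip t=18.98 tcp [ 0.568  -0.2425  0.0229] ax -71.24 lat -280.35 hx -64.33 mm F ax 0.8 y 0.1 hx 0.2 w 0.107
lift t=20.64 tcp [ 0.5675 -0.2422  0.2489] ax 114.14 lat -280.15 hx 64.94 mm F ax -0.4 y 0.4 hx -0.7 w 0.105
via t=21.83 tcp [0.4008 0.0194 0.2602] ax 228.64 lat -30.04 hx -79.04 mm F ax -0.8 y -0.1 hx -0.3 w 0.103
[-0.23 -0.05  1.78 -0.    1.41 -0.02]
[ 0.36  0.35  1.61 -0.    1.18  0.57]
above bay t=23.02 tcp [0.4818 0.2957 0.1404] ax 94.63 lat 250.93 hx -96.47 mm F ax 0.3 y -0.3 hx -0.2 w 0.109
False
near t=24.27 tcp [0.4817 0.2968 0.0316] ax 5.65 lat 252.05 hx -159.04 mm F ax -0.6 y 0.2 hx -0.2 w 0.106
down True t=24.58 tcp [0.4818 0.2969 0.0266] ax 1.51 lat 252.18 hx -161.81 mm F ax 2.1 y 0.5 hx 1.1 w 0.106
```

View pics/p1.png

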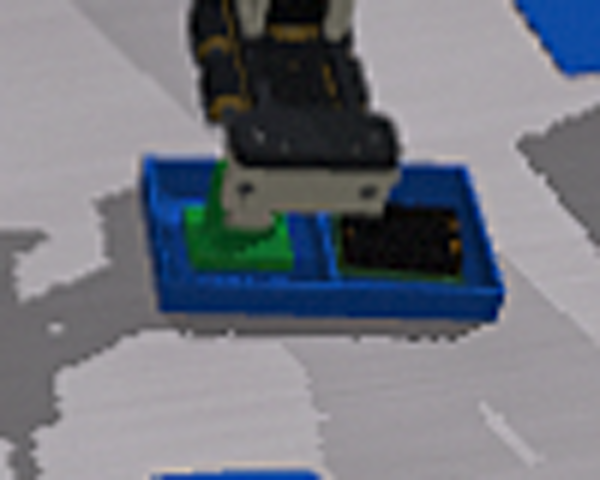

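The green tally is on the floor of the free bay; contact came 3.7 mm above bench level, which matches the 4 mm floor. I'll release, retreat and check everything.

```bash
python3 - <<'E'
from fit import *
p=bot.get_obs()["tool_pos"].copy()
bot.grip(.4); bot.move_linear([p[0],p[1],.2],vel=.15); st("up")
v=[.33,.12,.30]; q=best(v,[1,0,0],[0,0,-1])[0]; bot.reach(v,q[1]); st("clear")
for n in("scene","top"): cv2.imwrite(f"pics/end_{n}.png",bot.get_image(n)[:,:,::-1])
for t in("red_center","green_center","hub_foot","stop_face","dispenser","module_b"):
  for n in("scene","top"): print(n,t,[(np.round(d["xyz"],3).tolist(),round(d["conf"],2)) for d in bot.tip_of(n,t)][:3])
print("expected hub foot",(H-AX*(.015+.006)).round(3))
a=cv2.imread("pics/end_scene.png");f=lambda x,y,w,h,W,H:cv2.resize(a[y:y+h,x:x+w],(W,H),interpolation=cv2.INTER_CUBIC)
cv2.imwrite("pics/end.png",np.vstack([f(110,180,340,150,780,344),np.hstack([f(265,210,78,50,390,250),f(350,215,78,50,390,250)])]))
E
```

```text
up t=26.65 tcp [0.4812 0.2967 0.199 ] ax 143.02 lat 251.94 hx -63.39 mm F ax -0.5 y -0.9 hx 0.4 w 0.399
clear t=27.64 tcp [0.3305 0.1202 0.2997] ax 305.07 lat 65.91 hx -119.24 mm F ax -0.2 y -0.2 hx 0.0 w 0.396
scene red_center [([0.485, -0.159, 0.028], 0.83), ([0.569, -0.086, 0.029], 0.81), ([0.444, -0.251, 0.025], 0.77)]
top red_center [([0.444, -0.252, 0.027], 0.71), ([0.341, -0.311, 0.042], 0.68), ([0.565, -0.086, 0.024], 0.63)]
scene green_center [([0.479, 0.299, 0.027], 0.64)]
top green_center [([0.365, 0.109, -0.004], 0.64), ([0.48, 0.299, 0.037], 0.54)]
scene hub_foot [([0.721, -0.16, -0.001], 0.57), ([0.603, 0.035, 0.114], 0.44)]
top hub_foot [([0.6, 0.034, 0.113], 0.65), ([0.48, 0.299, 0.034], 0.3)]
scene stop_face [([0.718, -0.162, -0.001], 0.7)]
top stop_face []
scene dispenser [([0.382, -0.094, -0.002], 0.92)]
top dispenser [([0.387, -0.09, -0.002], 0.54)]
scene module_b [([0.437, -0.346, -0.001], 0.86), ([0.5, 0.374, 0.006], 0.73)]
top module_b [([0.438, -0.347, -0.003], 0.79), ([0.498, 0.38, 0.006], 0.69)]
expected hub foot [0.603 0.036 0.115]
```

View pics/end.png

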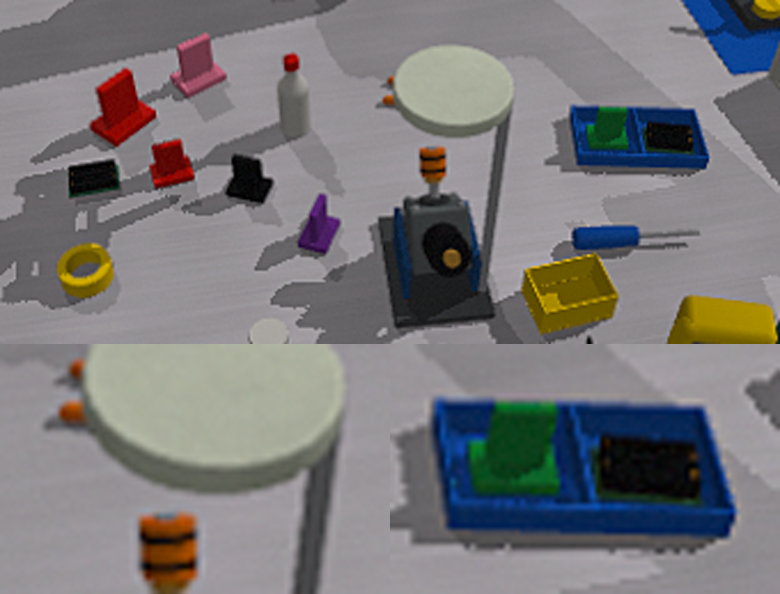

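The green tally stands upright in the free bay (crop 515,450), the hub sits on the nut (432,165), and everything else is in place with the robot clear.

```bash
python3 -c "
from plant import bot
print(bot.sign_off())"
```

```text
the job is handed in; nothing more can be done
None
```

The spindle slid 9.1 mm from stop to stop, so I stood the green tally upright in the free bay and handed the job in at about 28 s on the robot's clock.

- **Spindle:** I pulled the hub out 3.1 mm to the outer stop and paused, then pushed it in until it rested on the brass nut and paused again. I pressed each stop a second time with a higher force limit (22 N) and it did not move further. I left the hub pushed in.
- **Grip:** I held the tool tilted 5° from the spindle axis, because joint 5 would have run out of range with it exactly in line.
- **Last checks:** The final picture shows the tally upright in the bay at about (0.480, 0.299), the hub on the nut, and the robot touching nothing. The hub's lower end was found within about 3 mm of where I expected it. The small red tally, the dispenser and both battery holders were found where they were at the start, and nothing else in the picture looks disturbed.
- **Disagreements:** The networks gave some false reports, such as a "hub_foot" and a "stop_face" near the jar and a "green_center" near the pliers, which I dismissed against the picture. The nut's face was not found in the final pictures, so the resting contact rests on the force, the hub position and the picture.

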